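# Re-seat the gaping rings of a lever arch file

### The job

Two small lever arch files lie on the lab bench; the lever of one was left partly up, so its rings gape. Lift that lever all the way up so that the rings swing wide open, then press it fully down so that they close properly, and let go. Leave the other file's lever down as it is.

Things in the scene. Friction and masses are not known exactly. Their poses are not given: they have to be found in the camera images.
- file_lever (a joint): Lever of the gaping file, rad: 0 = fully down, rings closed (end stop); 1.15 = fully up, rings wide open (end stop). Starts partly up, at 0.3 to 0.55. A stiff hinge that stays where it is left; about 3 N at the tip moves it. The two rings are geared to it: they swing away from their posts as it rises and close on them as it comes down.
- file_lever_tip (a point): Centre of the lever's finger piece: a steel roller, 14 mm in diameter, 18 mm long, axis parallel to the hinge axis, at the free end of a narrow steel lever (12 mm wide). Pinched over its ends from above, it can turn in the grip. 77 mm from the hinge axis; 40 mm above the bench when the lever is down, over a board whose top is 6 mm above the bench. Its axes turn with the lever.
- file_hinge (a point): Centre of its hinge, 24 mm above the bench, with the file's axes (z up, y along the hinge; lever points to -x when down). At lever value q the tip is at (-0.0767 cos(q+0.21), 0, 0.0767 sin(q+0.21)) m in them. The file stays fixed: board 280 (x) by 210 mm; paper 14 mm high on the lever's -y side; rings at x = +20 and +100 mm, 60 mm high, 80 when open.
- other_lever (a joint): Lever of the other, identical file on the bench; it starts at 0 (fully down, rings closed) and is to be left down.

How it is judged:
By the outcome, as a careful person would: the job done as asked, in the order asked, and still so for the second after the job is handed in, with the robot touching nothing.
It also fails if it takes over 35 s, if anything falls off the work surface, if the arm or the gripper's body presses on something with over 40 N, if the wrist force passes 120 N, or if a joint passes its speed limit or range.

### The arm

A 7-joint arm with a two-finger parallel gripper is mounted at the origin on the work surface. World frame = base frame: x ahead of the robot, y to its left, z up, the work surface at z = 0. Lengths are in m, angles in rad, forces in N, time in s.
With the tool pointing down it reaches from about 0.425 to 0.95 m from the base axis. Payload 4.7 kg.
Tool frame: the origin (TCP) lies on the centre line of the jaws, within the pads' length; the fingertips stand robot.nose_length ahead of it and the grasp point (between the pads) lies 8 mm behind it (robot.nose_length is the distance from the TCP to the fingertips, in m); z points along the fingers, x is the direction in which the jaws open and shut, and the axes are right-handed (so a half turn about z gives the same grasp; the last joint's range is limited). The gripper opens to 85 mm and grips with 20 to 120 N. Pads are 22 mm wide; open, the fingers measure 114 mm over their backs; the gripper's body (76 mm by 85 mm) begins 54 mm behind the grasp point. The pads swing forward as they close: fully open they stand 13 mm farther back than shut.
Start: joints at [-1.322, 0.469, -0.049, 1.532, 0.024, 1.141, -0.082], TCP at [0.185, 0.649, 0.242] pointing down, gripper open.
Joint ranges: [-2.59, 2.59], [-0.33, 1.99], [-1.39, 1.29], [0.1, 2.45], [-1.04, 4.18], [0.21, 1.99], [-2.66, 2.66]. Speed limits (rad/s): [2.57, 2.57, 3.14, 3.14, 3.14, 3.14, 3.14].

### API

Orientations are given as [roll, pitch, yaw] about the fixed x, y, z axes, in that order (R = Rz(yaw) Ry(pitch) Rx(roll)).
In Python, from plant import robot gives the robot as it stands. Calls block until the motion is done:
- robot.goto(position, orientation): joint-space move of the TCP to a pose.
- robot.move_straight(position, vel=0.15, attitude=None, contact_N=None): straight line of the TCP; attitude=None keeps the orientation; vel is the mean speed in m/s. With contact_N (N) it stops when the force on the tool has changed by that much, and returns True; else False.
- robot.move_joints(angles): joint-space move.
- robot.grip(opening, strength=None): opening from 0.0 (shut) to 1.0 (fully open); strength is the grip in N (None keeps the last); returns when the fingers have stopped.
- robot.sleep(seconds).
- robot.inverse_kinematics(position, orientation): joint angles nearest the present ones, or None.
- robot.sense(): the state.
- robot.grab_frame(name): name is "scene" or "top"; returns a dict with "image" (480x640x3 uint8, red, green, blue), "range_z" (480x640 float32, m along the optical axis (not along the pixel's ray), 0 where there is no reading), "fx", "fy", "cx", "cy" (pixels), "dist_coeffs" ([k1, k2, p1, p2, k3] as OpenCV has them; the pictures are not rectified), "R" (3x3) and "t" (3): a world point X has camera coordinates R X + t. Camera axes: x right, y down, z forward; pixel columns grow to the right and rows downward; lengths in m; the calibration is good to about 2 mm. A picture is of the moment at which its call begins.
A pose or a line that the arm cannot do raises robot.IKError and nothing moves.
- robot.close_job(): hands the job in, once; it reports no verdict.
The state is a dict: "t": time; "joint_pos": joint angles; "joint_velocities": joint speeds; "effort": joint torques, N m; "tcp_pos": TCP position; "tcp_rot": TCP orientation; "wrist_force": force on the tool from outside, world axes, zero at the start; "torque": the same for the moment, N m; "opening": opening from 0.0 (shut) to 1.0 (fully open).
Only numpy, scipy, OpenCV 4.12 (cv2) and the standard library are available. Lean on these libraries where they do the work, as an engineer would, in place of code of your own. Each camera call takes 0.05 s, during which the arm holds its last target. There are 200 camera calls.

## Working session

There is one attempt and no reset: what is moved stays moved. The work goes in short steps, each a Python script; the robot and the scene stay as the last script left them, time stands still between calls to the robot, and variables do not carry over. Pictures are saved under pics/ and viewed, about 8 in all and at most 12, crops included, and the job is handed in when it is done.

```bash
ls; mkdir -p pics
python3 - <<'E'
from plant import robot
import cv2,numpy as np,pickle
print(robot.nose_length, robot.sense())
for n in("scene","top"):
    f=robot.grab_frame(n); pickle.dump(f,open(n+'0.pkl','wb'))
    cv2.imwrite(f'pics/{n}0.png',f["image"][:,:,::-1]); print(n,f["fx"],f["dist_coeffs"],f["R"],f["t"])
E
```

```text
pics
0.011 {'t': 0.0, 'joint_pos': array([-1.32185399,  0.46944191, -0.04859518,  1.5336979 ,  0.02411304,
        1.14097405, -0.08230457]), 'joint_velocities': array([-4.69693716e-04, -1.50561431e-04, -2.15333565e-04,  3.42451520e-05,
        1.00140367e-03, -5.76128339e-04, -1.36993836e-04]), 'effort': array([ 1.66050762e-03, -5.10297847e+01, -4.64228250e-02, -2.37716693e+01,
        1.05913344e-02,  7.20271128e-03,  1.32237824e-05]), 'tcp_pos': array([0.18497864, 0.64857903, 0.24125939]), 'tcp_rot': array([3.14151059e+00, 1.93332271e-03, 1.29298672e+00]), 'wrist_force': array([-0.05387323,  0.51812488,  0.93954149]), 'torque': array([ 0.00391658,  0.01693418, -0.02679948]), 'opening': 0.9987491180648149}
scene 501.9100399274351 [-0.07084928  0.          0.          0.          0.        ] [[ 0.54324649  0.83932202  0.02053776]
 [ 0.55656202 -0.34170133 -0.7572839 ]
 [-0.62858728  0.42282236 -0.65276281]] [-0.30338554 -0.23048447  1.30647402]
top 613.8911920071969 [-0.21367557  0.          0.          0.          0.        ] [[-0.00911473 -0.9998042   0.0175638 ]
 [-0.99128603  0.00672601 -0.13155518]
 [ 0.13141129 -0.01860984 -0.99115324]] [0.03870018 0.50918801 1.07338829]
```

View pics/scene0.png

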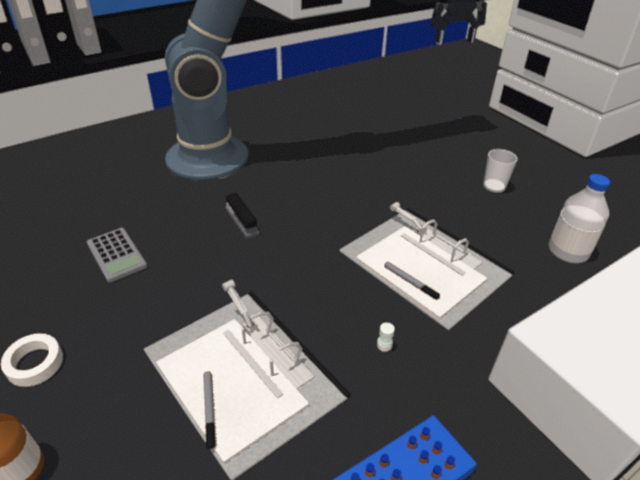

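View pics/top0.png

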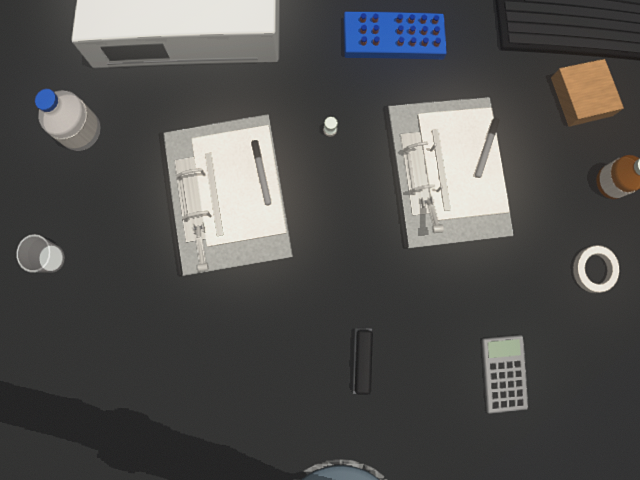

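The scene view shows the gaping file nearer the camera, with its lever tip at about (229,287). In the top view it is the right-hand file, tip about (438,228), with the lever clear of its shadow. The other file is on the left in the top view, with its lever flat.

```bash
cat > h.py <<'E'
import cv2,numpy as np
def rays(f,px):
    K=np.array([[f["fx"],0,f["cx"]],[0,f["fy"],f["cy"]],[0,0,1]])
    u=cv2.undistortPoints(np.array(px,float).reshape(-1,1,2),K,np.array(f["dist_coeffs"]))[:,0]
    R=np.array(f["R"]);t=np.array(f["t"])
    d=np.c_[u,np.ones(len(u))]@R
    return -R.T@t, d/np.linalg.norm(d,axis=1)[:,None]
def plane(f,px,z):
    o,d=rays(f,px); return o+d*((z-o[2])/d[:,2])[:,None]
def tri(f1,p1,f2,p2):
    o1,d1=rays(f1,[p1]);o2,d2=rays(f2,[p2]);d1=d1[0];d2=d2[0]
    s=np.linalg.lstsq(np.c_[d1,-d2],o2-o1,rcond=None)[0]
    a=o1+s[0]*d1;b=o2+s[1]*d2
    return (a+b)/2,np.linalg.norm(a-b)
def proj(f,X):
    K=np.array([[f["fx"],0,f["cx"]],[0,f["fy"],f["cy"]],[0,0,1]])
    return cv2.projectPoints(np.array(X,float).reshape(-1,3),cv2.Rodrigues(np.array(f["R"]))[0],np.array(f["t"]),K,np.array(f["dist_coeffs"]))[0][:,0]
E
python3 - <<'E'
import pickle,cv2,numpy as np
from h import *
fs=pickle.load(open('scene0.pkl','rb'));ft=pickle.load(open('top0.pkl','rb'))
for f,seed in((ft,(450,225)),(ft,(230,250)),(fs,(170,345))):
    g=cv2.cvtColor(f["image"],cv2.COLOR_RGB2GRAY); m=(g>85).astype(np.uint8)
    n,l=cv2.connectedComponents(m); 
    c=l[seed[1]-3:seed[1]+4,seed[0]-3:seed[0]+4].max(); mm=(l==c).astype(np.uint8)
    cn=max(cv2.findContours(mm,0,cv2.CHAIN_APPROX_NONE)[0],key=cv2.contourArea)
    P=plane(f,cn[:,0],0.006)[:,:2]
    r=cv2.minAreaRect((P*1000).astype(np.float32)); print(seed,r, cv2.boxPoints(r).round(0).tolist())
a=cv2.resize(ft["image"][85:255,380:520],None,fx=4,fy=4,interpolation=cv2.INTER_CUBIC)[:600]
a=cv2.resize(ft["image"][110:260,385:485],None,fx=4,fy=4,interpolation=cv2.INTER_CUBIC)
b=cv2.resize(fs["image"][270:420,210:310],None,fx=4,fy=4,interpolation=cv2.INTER_CUBIC)
cv2.imwrite('pics/crop1.png',np.hstack([a,b])[:,:,::-1])
E
```

```text
(450, 225) ((654.0172119140625, -219.49566650390625), (280.9302673339844, 208.0343017578125), 6.049508094787598) [[503.0, -131.0], [525.0, -338.0], [805.0, -308.0], [783.0, -101.0]]
(230, 250) ((610.4091796875, 207.95339965820312), (280.7409973144531, 207.97628784179688), 9.380878448486328) [[455.0, 288.0], [489.0, 82.0], [766.0, 128.0], [732.0, 333.0]]
(170, 345) ((628.314697265625, -219.17471313476562), (335.00787353515625, 214.62945556640625), 6.143613815307617) [[450.0, -130.0], [473.0, -344.0], [806.0, -308.0], [783.0, -95.0]]
```

View pics/crop1.png

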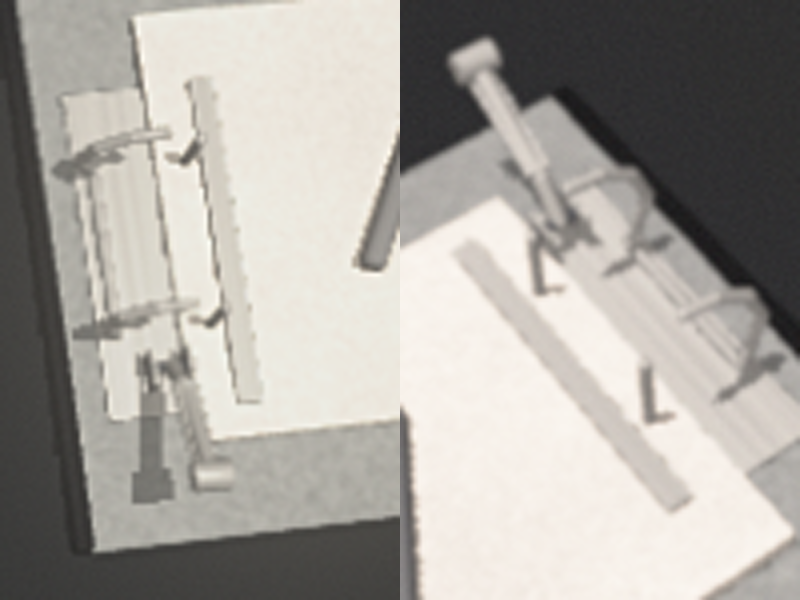

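Run:
```python
import pickle
from h import *
fs=pickle.load(open('scene0.pkl','rb'));ft=pickle.load(open('top0.pkl','rb'))
T,e=tri(ft,(437.9,228.1),fs,(228.4,285.1)); print(T,e)
for yaw in np.radians([6.05,6.14]):
    q=np.arcsin((T[2]-.024)/.0767)-.21
    ax=np.array([np.cos(yaw),np.sin(yaw),0]); H=T+.0767*np.cos(q+.21)*ax; H[2]=.024
    print(q,H, proj(ft,H),proj(fs,H))
ch=lambda c,f,p:None
# depth check at roller
for f,p in((ft,(438,228)),(fs,(228,285))):
    z=f["range_z"][p[1]-1:p[1]+2,p[0]-1:p[0]+2]; o,d=rays(f,[p]); k=np.array(f["R"])[2]@d[0]
    print(np.median(z), o+d[0]*np.median(z)/k)
# hinge in board frame check for both: rings midpoint
```

```text
[ 0.52997831 -0.17432734  0.07412997] 0.00047400555850604675
0.5023115517629562 [ 0.58770562 -0.16820902  0.024     ] [[427.759558   201.54758475]] [[249.05187388 325.13478632]]
0.5023115517629562 [ 0.58769594 -0.16811835  0.024     ] [[427.711722  201.5527094]] [[249.0971618  325.10945649]]
1.0682273 [ 0.52934574 -0.17374636  0.07865222]
0.84578705 [ 0.53339038 -0.17593535  0.07815269]
```

```bash
cat >> h.py <<'E'
YAW=np.radians(6.1); H=np.array([.5877,-.1682,.024]); AX=np.array([np.cos(YAW),np.sin(YAW),0])
def tip(q): return H-AX*.0767*np.cos(q+.21)+np.array([0,0,.0767*np.sin(q+.21)])
E
python3 - <<'E'
from plant import robot
from h import *
T=np.array([.530,-.1743,.0741]); best=None
for y in(YAW+np.pi/2,YAW-np.pi/2):
    j=robot.inverse_kinematics(T+[0,0,.12],[np.pi,0,y]); print(y,j)
    if j is not None and (best is None or abs(j[6])<abs(best[1][6])): best=(y,j)
y=best[0]; print('yaw',y)
robot.move_joints(best[1]); robot.grip(.5)
robot.move_straight(T+[0,0,.018],vel=.12)
s=robot.sense(); print(s["t"],s["tcp_pos"],s["tcp_rot"],s["wrist_force"],s["opening"])
ft=robot.grab_frame("top");fs=robot.grab_frame("scene")
a=cv2.resize(ft["image"][110:260,385:485],None,fx=4,fy=4)
b=cv2.resize(fs["image"][220:370,180:280],None,fx=4,fy=4)
cv2.imwrite('pics/appr.png',np.hstack([a,b])[:,:,::-1])
E
```

```text
1.6772614111665507 [-0.34913178  0.40021647  0.77039323  1.90186292 -0.33474256  0.97183408
  2.25112372]
-1.4643312424232424 [-0.50212373  0.48256253  1.01090778  1.9085448  -0.48063136  1.01684191
 -0.74375634]
yaw -1.4643312424232424
4.725 [ 0.53050739 -0.17466908  0.09273645] [-3.14033378e+00 -6.10360273e-04 -1.46449932e+00] [0.18725209 0.00473698 0.80620062] 0.5006987916922208
```

View pics/appr.png

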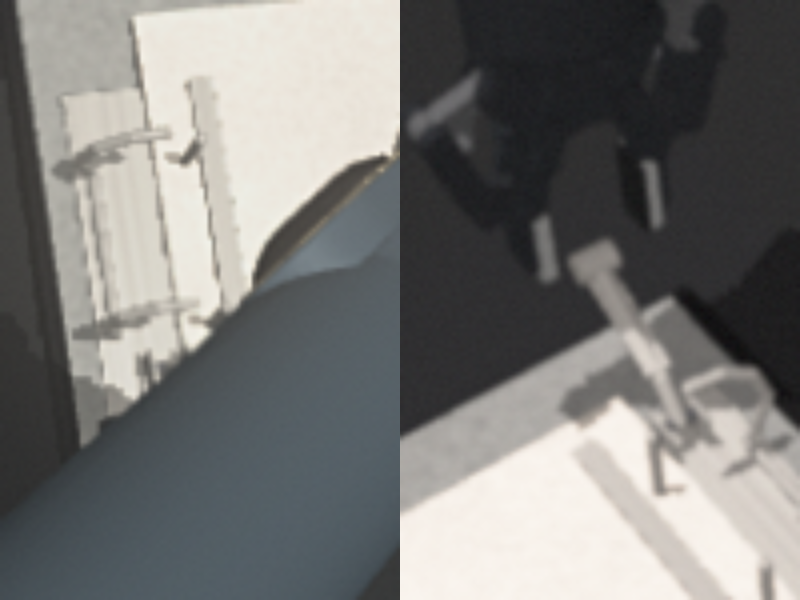

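The scene view shows both fingertips on either side of the roller, at crop positions (545,280) and (655,225), with the roller centred between them at (595,258). I'm descending, pinching and lifting along the arc.

Run:
```python
from plant import robot
from h import *
O=np.array([0,0,-.005]); P=lambda s:print(round(s["t"],2),s["tcp_pos"].round(4),s["wrist_force"].round(1),round(s["opening"],3))
T=np.array([.530,-.1743,.0741])
c=robot.move_straight(T+O,vel=.06,contact_N=8); print(c); P(robot.sense())
if not c:
    robot.grip(0.0,strength=40); P(robot.sense())
    for q in np.arange(.6,1.151,.11):
        c=robot.move_straight(tip(q)+O,vel=.06,contact_N=25); s=robot.sense(); print(round(q,2),c); P(s)
        if c: break
fs=robot.grab_frame("scene")
cv2.imwrite('pics/up.png',cv2.resize(fs["image"][220:370,180:330],None,fx=4,fy=4)[:,:,::-1])
```

```text
False
5.36 [ 0.5298 -0.1744  0.0687] [ 0.  -0.2  0.1] 0.495
5.7 [ 0.5302 -0.1751  0.0695] [-0.5 -1.6  0.8] 0.201
0.6 False
5.97 [ 0.5351 -0.1745  0.0748] [-1.5 -3.4 -1.5] 0.197
0.71 False
6.27 [ 0.5409 -0.1739  0.0802] [-1.9 -4.4 -0.8] 0.197
0.82 False
6.56 [ 0.5475 -0.1731  0.0848] [-3.  -5.5  0.3] 0.197
0.93 False
6.85 [ 0.5546 -0.1724  0.0887] [-3.2 -4.4 -0.2] 0.2
1.04 False
7.14 [ 0.562  -0.1716  0.0919] [-4.8 -4.5  1.4] 0.197
1.15 False
7.43 [ 0.5702 -0.1707  0.0942] [-4.7 -4.2  2.7] 0.199
```

View pics/up.png

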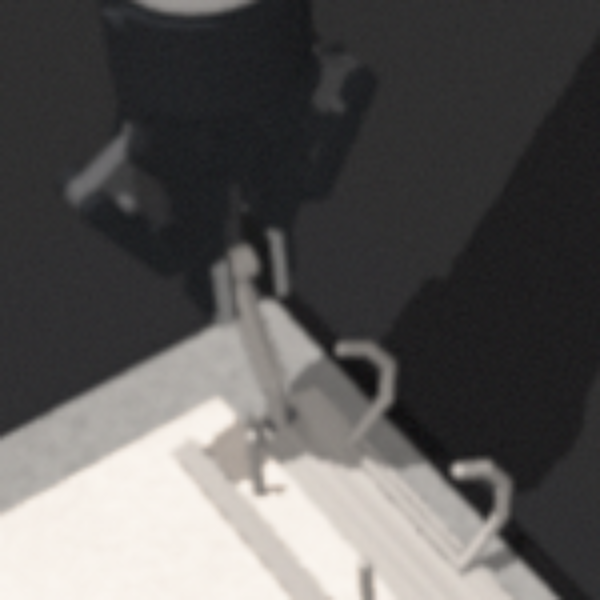

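The roller at crop (245,262) is held in the jaws, and the rings have swung wide. Next I push on until the end stop gives a force, then run the arc back down to the lower stop.

Run:
```python
from plant import robot
from h import *
O=np.array([0,0,-.005]); P=lambda s,*a:print(*a,round(s["t"],2),s["tcp_pos"].round(4),s["wrist_force"].round(1),round(s["opening"],3))
for q in(1.23,1.31):
    c=robot.move_straight(tip(q)+O,vel=.04,contact_N=14); P(robot.sense(),q,c)
    if c: break
p=robot.sense()["tcp_pos"]-H-O; print('q at top',np.arctan2(p[2],-p@AX)-.21)
fs=robot.grab_frame("scene"); cv2.imwrite('pics/top_end.png',cv2.resize(fs["image"][220:370,180:330],None,fx=4,fy=4)[:,:,::-1])
for q in np.arange(1.05,-.001,-.105):
    c=robot.move_straight(tip(q)+O,vel=.07,contact_N=30); P(robot.sense(),round(q,2),c)
    if c: break
if not c or q<.12:
    c=robot.move_straight(robot.sense()["tcp_pos"]+[0,0,-.008],vel=.03,contact_N=15); P(robot.sense(),'end',c)
fs=robot.grab_frame("scene")
cv2.imwrite('pics/down.png',cv2.resize(fs["image"][220:370,180:330],None,fx=4,fy=4)[:,:,::-1])
```

```text
1.23 False 7.78 [ 0.5761 -0.1701  0.0954] [-5.  -3.3  3.2] 0.201
1.31 False 8.08 [ 0.5812 -0.1695  0.0959] [-6.9 -3.7  5.5] 0.194
q at top 1.275641707369542
1.05 False 8.57 [ 0.5666 -0.171   0.0926] [ 4.1 -4.7 -4.2] 0.198
0.94 False 8.83 [ 0.5601 -0.1718  0.0902] [ 4.6 -5.2 -2.2] 0.196
0.84 False 9.1 [ 0.5532 -0.1725  0.0869] [ 4.5 -2.6  0.2] 0.197
0.74 False 9.37 [ 0.5463 -0.1733  0.0825] [ 3.9 -2.9  0.8] 0.194
0.63 False 9.63 [ 0.5398 -0.174   0.0773] [ 4.  -2.   0.6] 0.194
0.53 False 9.9 [ 0.5338 -0.1746  0.0714] [ 4.8 -4.7  0.1] 0.191
0.42 False 10.17 [ 0.5284 -0.1752  0.065 ] [ 4.7 -3.8 -1.2] 0.196
0.32 False 10.43 [ 0.5236 -0.1758  0.0579] [ 4.2 -5.  -1.3] 0.196
0.21 False 10.7 [ 0.5197 -0.1762  0.0507] [ 3.8 -3.9 -0.6] 0.197
0.11 False 10.97 [ 0.5166 -0.1765  0.0431] [ 4.5 -4.2  1. ] 0.196
0.0 False 11.23 [ 0.5142 -0.1768  0.0352] [ 3.6 -4.  -0.8] 0.199
end True 11.44 [ 0.514 -0.177  0.034] [-1.   0.8  8.5] 0.196
```

View pics/down.png

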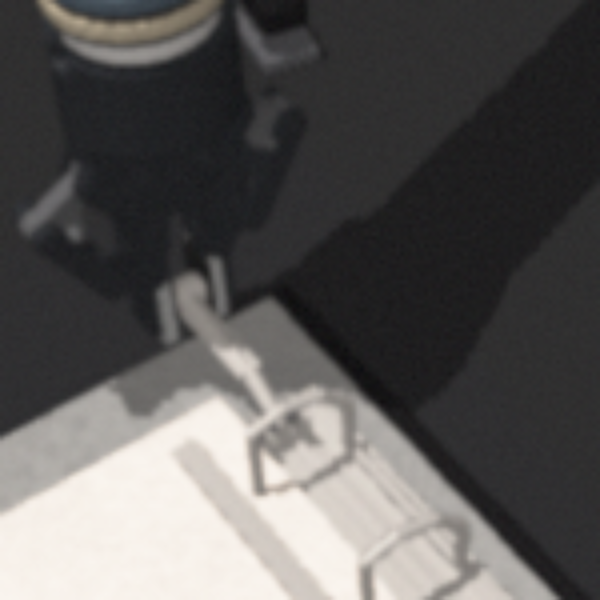

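View pics/top_end.png

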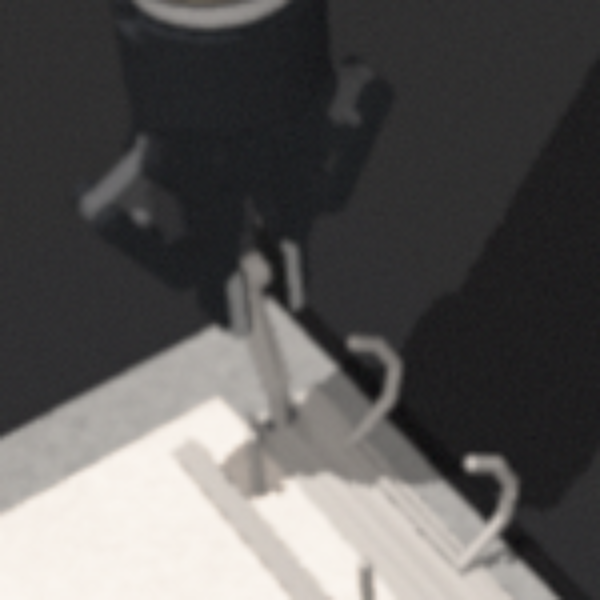

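Down view: the roller is low at (190,292) and both rings have closed on their posts. Top view: the roller is at (257,268) and the rings are wide open. The force rise at the top was small, so I'll check from the picture whether the upper stop was reached.

Run:
```python
import pickle
from h import *
fs=pickle.load(open('scene0.pkl','rb'))
for q in(.5,0,.95,1.0,1.05,1.1,1.15,1.2,1.25): print(q,((proj(fs,tip(q))[0]-[180,220])*4+1.5).round(0))
# roller ends/centre candidates by brightness along lever in both pictures
for n in('up','top_end','down'):
    g=cv2.cvtColor(cv2.imread(f'pics/{n}.png'),cv2.COLOR_BGR2GRAY)[::4,::4]
    x0,y0=(40,68) if n=='down' else (54,57)
    print(n,x0,y0); print(g[y0:y0+18,x0:x0+24])
```

```text
0.5 [194. 262.]
0 [183. 295.]
0.95 [224. 265.]
1.0 [228. 267.]
1.05 [233. 270.]
1.1 [237. 273.]
1.15 [242. 277.]
1.2 [247. 281.]
1.25 [252. 286.]
up 54 57
[[ 30  32  38  44  46  45  37  29  26  26  26  29  38  55  63  57  48  37
   34  39  45  47  48  48]
 [ 30  33  39  44  47  46  38  30  26  25  26  30  46  75  90  86  70  49
   36  40  47  47  47  47]
 [ 31  33  38  42  46  47  40  32  27  25  26  28  42  74 101 107  89  59
   38  38  45  47  46  47]
 [ 32  32  37  42  47  52  51  46  36  28  26  27  34  61  96 112  96  63
   41  39  44  47  48  48]
 [ 32  32  38  46  57  68  76  78  65  43  29  25  28  51  90 111  99  66
   42  38  43  47  47  47]
 [ 32  34  41  60  79  96 106 110 100  69  39  26  23  46  88 111 102  69
   43  37  43  46  47  48]
 [ 32  35  48  75 101 117 126 130 124  96  56  30  24  43  84 110 106  76
   45  38  42  46  48  48]
 [ 37  45  58  81 109 126 133 136 134 115  77  39  26  41  78 108 111  82
   48  38  42  48  48  48]
 [ 51  68  79  86 109 129 135 137 136 127  95  53  29  37  71 104 112  86
   51  38  41  47  49  48]
 [ 76  96 101  94 109 130 136 136 13
[... 3836 characters left out ...]
06 115 103  83  88 111 127 133 137 138 134 124 113 106  96  80  71
   73  85  95 103 108 109]
 [ 75 102 114 109  87  75  94 117 130 135 138 136 131 124 115 103  90  88
   94 102 106 107 108 108]
 [ 67  97 113 113  91  66  71  96 118 131 136 137 137 131 124 115 108 105
  105 106 107 107 107 109]
 [ 59  90 112 115  94  65  55  71  98 120 131 137 139 136 131 123 118 114
  111 109 107 108 109 110]
 [ 60  89 112 115  97  68  50  53  74 103 124 134 138 137 134 127 121 117
  114 112 110 108 109 109]
 [ 65  91 109 113  97  70  55  56  71  95 117 129 135 137 137 132 125 119
  115 114 112 110 108 108]
 [ 63  84  99 100  88  73  72  80  90 102 113 123 132 139 141 137 132 124
  121 119 115 111 109 108]]
```

The picture puts the end of the lift at roughly q ≈ 1.16–1.22, but I felt no clear stop. There's plenty of time, so I'll repeat the lift with a firmer grip, push until the stop is unmistakable, then press down again.

Run:
```python
from plant import robot
from h import *
O=np.array([0,0,-.005]); P=lambda s,*a:print(*a,round(s["t"],2),s["tcp_pos"].round(4),s["wrist_force"].round(1),round(s["opening"],3))
robot.grip(0.0,strength=70)
for q in np.linspace(.15,1.15,8):
    c=robot.move_straight(tip(q)+O,vel=.08,contact_N=35); 
    if c: P(robot.sense(),q,c); break
P(robot.sense(),'1.15')
f0=robot.sense()["wrist_force"]
for i,q in enumerate(np.arange(1.19,1.44,.04)):
    c=robot.move_straight(tip(q)+O,vel=.03,contact_N=20); s=robot.sense(); P(s,round(q,2),c)
    if c or np.linalg.norm(s["wrist_force"]-f0)>20: break
fs=robot.grab_frame("scene"); cv2.imwrite('pics/top2.png',cv2.resize(fs["image"][220:370,180:330],None,fx=4,fy=4)[:,:,::-1])
```

```text
1.15 14.0 [ 0.5671 -0.1711  0.093 ] [-5.4 -4.2  2.6] 0.18
1.19 False 14.25 [ 0.5688 -0.1709  0.0936] [-8.7 -4.3  5.4] 0.179
1.23 False 14.5 [ 0.5723 -0.1706  0.0941] [-7.2 -4.9  4.8] 0.179
1.27 False 14.75 [ 0.5751 -0.1703  0.0949] [-9.6 -4.1  9.4] 0.179
1.31 False 15.0 [ 0.5794 -0.1698  0.0951] [-6.3 -4.   5.8] 0.176
1.35 False 15.25 [ 0.5826 -0.1695  0.0958] [-7.4 -3.6  8.8] 0.173
1.39 False 15.5 [ 0.5854 -0.1693  0.0962] [-8.1 -2.9 13.1] 0.177
1.43 False 15.75 [ 0.5886 -0.1689  0.0952] [-6.1 -3.5  5.9] 0.141
```

View pics/top2.png

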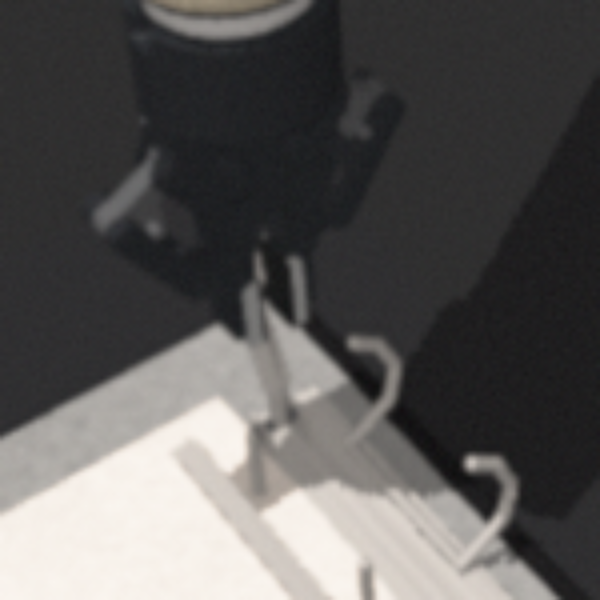

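The rings are exactly where they were in the first top picture, at (355,343) and (470,463), although the tool went about 7 mm farther and the roller slid in the jaws. So the upper stop was reached. I'm re-centring the grip at the top and pressing down.

Run:
```python
from plant import robot
from h import *
O=np.array([0,0,-.005]); P=lambda s,*a:print(*a,round(s["t"],2),s["tcp_pos"].round(4),s["wrist_force"].round(1),round(s["opening"],3))
robot.grip(.4); robot.move_straight(tip(1.15)+O,vel=.06,contact_N=12); robot.grip(0.0,strength=40); P(robot.sense(),'regrip')
for q in np.linspace(1.05,0,9):
    c=robot.move_straight(tip(q)+O,vel=.08,contact_N=30)
    if c: break
P(robot.sense(),q,c)
c=robot.move_straight(robot.sense()["tcp_pos"]+[0,0,-.008],vel=.03,contact_N=20); P(robot.sense(),'end',c)
robot.grip(.45); P(robot.sense(),'open')
robot.move_straight(tip(0)+[0,0,.04],vel=.12); P(robot.sense())
# press from above with shut fingers
robot.grip(0.0,strength=20)
c=robot.move_straight(tip(0)+[0,0,.012],vel=.05,contact_N=12); P(robot.sense(),'press',c)
```

```text
regrip 16.93 [ 0.5722 -0.1706  0.0944] [ 0.3 -2.   1.5] 0.202
0.0 False 19.38 [ 0.5119 -0.177   0.0344] [ 0.6 -6.5  0.8] 0.201
end False 19.82 [ 0.5103 -0.1773  0.0265] [-1.7 -3.   9.5] 0.199
open 20.17 [ 0.5111 -0.1758  0.0257] [-0.6  0.5  0.6] 0.446
20.77 [ 0.5129 -0.1757  0.0798] [ 0.   0.2 -0.1] 0.446
press True 21.69 [ 0.5131 -0.1761  0.0577] [-1.1  0.6 11.9] -0.002
```

Contact came with the fingertips at z = 0.0467, which matches the top of the roller when the lever is down (0.047), and it held against 12 N. I'm retreating to look.

Run:
```python
from plant import robot
from h import *
robot.move_straight(tip(0)+[0,0,.16],vel=.2)
j=robot.sense()["joint_pos"].copy(); j[0]+= .6; robot.move_joints(j)
s=robot.sense(); print(s["t"],s["tcp_pos"],s["wrist_force"])
fs=robot.grab_frame("scene");ft=robot.grab_frame("top")
a=cv2.resize(ft["image"][110:260,385:485],None,fx=4,fy=4);b=cv2.resize(fs["image"][260:410,210:310],None,fx=4,fy=4)
cv2.imwrite('pics/final.png',np.hstack([a,b])[:,:,::-1])
print(proj(ft,tip(0)),proj(fs,tip(0)))
```

```text
23.775 [ 0.32511064 -0.43312798  0.19818437] [ 0.40360361 -0.9210895   0.19067131]
[[435.19764864 240.1702976 ]] [[225.254597   293.31296272]]
```

View pics/final.png

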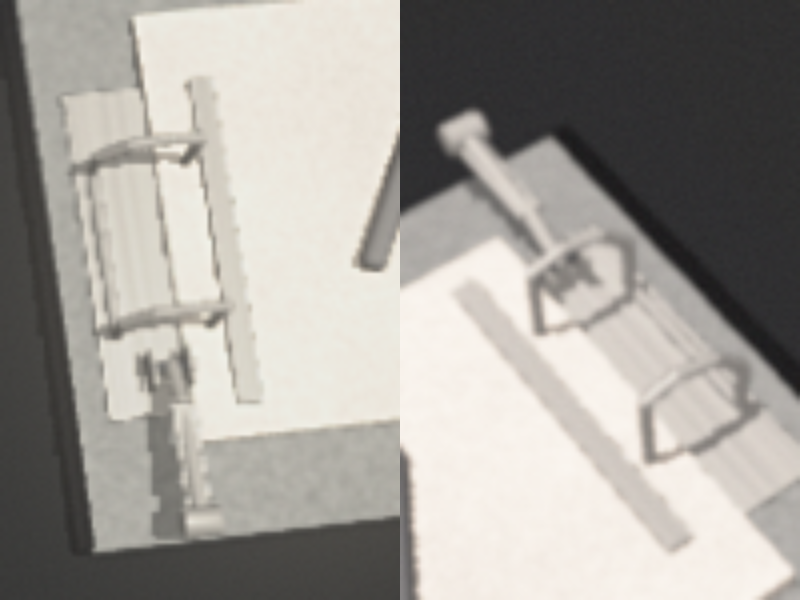

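Both rings are closed on their posts. The roller is at top (435.4,240.4) and scene (225.6,292.6), within a pixel of the predicted lever-down positions. Handing in.

```bash
python3 -c "
from plant import robot
robot.close_job(); print(robot.sense()['t'])"
```

```text
the job is handed in; nothing more can be done
the job is handed in; nothing more can be done
```

I lifted the gaping file's lever to its upper stop so the rings swung wide open. Then I pressed it fully down so they closed, let go and backed the arm away. I handed the job in at about 24 s.

- **Upper stop:** there was no clear force spike at the top on either lift (about 9 N the first time, 16 N the second). The first lift had already reached q ≈ 1.28 by tool position. On the repeat, the tool went 7 mm farther while the rings stayed put and the roller slid in the jaws, so I take it the stop was reached.
- **Lever down:** on the second press-down, the closing push in the jaws ran its full 8 mm without tripping its 20 N contact stop, so the jaws slid on the roller. I then pressed from above with the fingers shut. They met the roller at its lever-down height (46.7 mm against 47 mm) and it held against 12 N.
- **Final pictures:** both rings are closed on their posts, and the roller is within 1 pixel of its predicted down position in both views.
- **Other file:** I never touched it, and I did not look at it again at the end.
- **Forces:** the highest wrist force in the readings I took was about 16 N, against the 120 N limit.

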